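# Clamp the zoom lens in its V-cradle

## Task

The zoom lens with its camera lies loose in the open quick-clamp V-cradle on the optical breadboard. With a finger, push the clamp strap over until it lies flat across the lens barrel, then push the cam lever over and fully down on top of the strap to lock it. Pick nothing up: the lens stays where it lies in the V, and everything around the cradle stays where it is.

Things in the scene. Friction and masses are not known exactly. Their poses are not given: they have to be found in the camera images.
- cradle: V-cradle fixed on the breadboard (top 12 mm above the work surface). Origin: underside of its black base plate, under the middle of the V. x along the barrel to the front glass, y from strap hinge to lever, z up. Plate 76 (x) by 150 mm (y -72 to +78). Posts 38 mm wide (x) at y -45 (hinge, 80 mm high) and y +52 (lever, 89 mm high). Turned up to 0.6 rad either way. Barrel top at z 65 mm.
- clamp_strap (a joint): opening of the clamp strap, rad: 0 = closed, level across the barrel (stop); starts open at 1.75 to 2.05, leaning back past upright, away from the lens; stop at 2.1. At value a it points from point strap_hinge along (cos a) y + (sin a) z of the cradle. Stiff hinge (0.09 N m, about 2 N at 50 mm): it stays where it is left, does not fall shut.
- cam_lever (a joint): angle of the cam lever, rad: 0 = fully back (stop), 2.094 = fully down (stop); starts at 0 to 0.25, standing up, leaning outwards from the lens. At value b it points from point lever_pivot along (cos c) y + (sin c) z of the cradle, c = 1.047 + b; fully down it lies level over the strap, towards the strap's hinge. Friction (0.25 N m, about 5 N at 50 mm) keeps it where it is left.
- strap_hinge (a point): middle of the strap's hinge pin, fixed to the cradle at x 0, y -45, z 71.7 mm in its frame; the strap turns about the cradle's x axis here
- lever_pivot (a point): middle of the lever's pivot pin, fixed to the cradle at x 0, y +52, z 80 mm in its frame; the lever turns about the cradle's x axis here. Near the end of its travel the lever's cam nose bears on the strap's free end and holds it down; pushed down too early, the lever is in the strap's way.
- strap_end (a point): middle of the strap's free end, half way through its thickness, 87 mm from the hinge; moves with the strap. The strap is a straight rigid aluminium bar, 24 mm wide along the cradle's x and 6 mm thick, centred on the line from the hinge, with a thin rubber pad under its middle.
- lever_end (a point): end of the lever's black thumb pad, 62 mm from the pivot, half way through its 7 mm thickness; moves with the lever. Lever: flat steel arm 16 mm wide along x, the pad 22 mm wide over its last 20 mm. Its outer face (top when down) is 9 to 10 mm off the line from the pivot, its inner face 3 mm off on the same side.
- zoom_lens: zoom lens lying loose in the V: black barrel 40 mm across and 130 mm long along the cradle's x, with a small camera (27 mm square) on its back end, 182 mm long in all. Origin on the barrel's axis, half way along the barrel, 45 mm above the cradle's origin; x axis towards the front glass. About 0.4 kg. Its origin lies within 8 mm of the strap along x.
- lens_cap: lens cap: flat black disc, 44 mm across, 9 mm high, lying on the breadboard beside the cradle; origin at the centre of its underside. Bystander.
- post: spare steel post standing on a 31 mm round foot, 12.7 mm thick, 76 mm high in all, near the lever side of the cradle; origin at the centre of its underside. Bystander.
- hex_driver: hex driver lying on the breadboard on the lever side of the cradle: black handle 75 x 20 x 20 mm and thin blade, 152 mm long in all; origin on the underside near its middle. Bystander.
- dropper_bottle: amber glass bottle, 38 mm across, 75 mm high, standing to the robot's right; origin at the centre of its underside. Bystander.
- tweezers: steel tweezers lying flat, 128 mm long, 13 mm wide, 8 mm high, to the right; origin on the underside near the middle. Bystander.
- sample_jar: small clear jar with an orange lid, 48 mm across, 55 mm high, to the robot's left; origin at the centre of its underside. Bystander.
- mirror_mount: square mirror mount on a post with a 45 mm round foot, 108 mm high, to the left; origin at the centre of its underside. Bystander.
- tissue_pack: flat paper pack of lens tissues, 75 x 105 x 22 mm, to the right; origin at the centre of its underside. Bystander.
Not all that is in view belongs to the job. Several things have the shape of the zoom_lens; the one meant has the colours described above.

How it is judged:
By the outcome, as a careful person would: the job done as asked, in the order asked, and still so for the second after the job is handed in, with the robot touching nothing.
It also fails if it takes over 45 s, if anything falls off the work surface, if the arm or the gripper's body presses on something with over 40 N, if the wrist force passes 120 N, or if a joint passes its speed limit or range.

## Robot

A 6-joint arm with a two-finger parallel gripper is mounted at the origin on the work surface. World frame = base frame: x ahead of the robot, y to its left, z up, the work surface at z = 0. Lengths are in mm, angles in rad, forces in N, time in s.
With the tool pointing down it reaches from about 325 to 900 mm from the base axis. Payload 6.1 kg.
Tool frame: the origin (TCP) lies between the finger pads; the fingertips stand 11 mm ahead of it and the grasp point (between the pads) lies 8 mm behind it; z points along the fingers, y is the line along which they close (so a half turn about z gives the same grasp; the last joint's range is limited). The gripper opens to 85 mm and grips with 20 to 120 N. Pads are 22 mm wide; open, the fingers measure 114 mm over their backs; the gripper's body (76 mm by 85 mm) begins 54 mm behind the grasp point. The pads swing forward as they close: fully open they stand 13 mm farther back than shut.
Start: joints at [-1.288, 0.22, 1.526, -0, 1.395, -0.126], TCP at [248.435, -573.494, 242.3] pointing down, gripper open.
Joint ranges: [-2.98, 2.98], [-0.91, 2.08], [0.09, 2.57], [-1.24, 4.39], [0.2, 2.65], [-2.68, 2.68]. Speed limits (rad/s): [2.57, 2.57, 3.01, 3.14, 3.14, 3.14].

## Interface

Orientations are given as a unit quaternion [x, y, z, w].
In Python, from bench import ctrl, eyes gives the robot as it stands. The module is installed in compiled form; this text tells all that it offers.
- The arm moves only by the tool carry_out, never from a script. Its argument "moves" is one flat list of numbers, 7 for each row, row after row: the turn, a rotation vector about the tool's x, y, z in rad, then the shift along the tool's x, y, z in cm, then the gripper's target within -1 to 1 (shut at 1, half-way at 0, fully open at -1). In form: [wx, wy, wz, tx, ty, tz, claw, wx, wy, wz, tx, ty, tz, claw, ...]. A call has 1 to 20 rows; each row is the pose to reach, as a shift and turn from the pose commanded when the call began, along the tool's axes at that moment; what a row does not reach only later rows make up. A row lasts 1/12 s, in which the tool goes at most 41.7 mm and 7.16 degrees, less where a joint would pass 70% of its speed; a pose out of reach is approached as far as the arm can. A call with a gripper value outside its range is refused whole. The fingers move at their own pace and stop on an object; "newtons" is the grip in N (left out, the last holds). Time passes only in rows, so rows that repeat a pose let the fingers close. It gives the time, the measured TCP pose, the force, the opening and the grip force at its end, in the units of the state.
- ctrl.read_state(): the state, without advancing time (a new reading comes with each control period).
- eyes.snapshot(name): name is "scene" or "top"; returns a dict with "color" (400x640x3 uint8, red, green, blue), "range_z" (400x640 float32, mm along the optical axis (not along the pixel's ray), 0 where there is no reading), "camera_matrix" (3x3 intrinsics, pixels), "D" ([k1, k2, p1, p2, k3] as OpenCV has them; the pictures are not rectified), "rvec" (rotation vector, rad) and "tvec" (3), from world to camera coordinates, as OpenCV has them. Camera axes: x right, y down, z forward; pixel columns grow to the right and rows downward; lengths in mm; the calibration is good to about 2 mm. A picture is of the moment at which its call begins.
- ctrl.close_job(): hands the job in; it is judged then, once.
The state is a dict: "time_s": time; "joints": joint angles; "qvel": joint speeds; "effort": joint torques, N m; "ee_pos": TCP position; "ee_rot": TCP orientation; "ft_force": force on the tool from outside, world axes, zero at the start; "moment": the same for the moment, N m; "opening": finger opening in mm; "grasp_force": force on a finger pad.
Only numpy, scipy, OpenCV 4.12 (cv2) and the standard library are available. Lean on these libraries where they do the work, as an engineer would, in place of code of your own. Each camera call takes 0.05 s, during which the arm holds its last target. There are 200 camera calls.

## Working session

There is one attempt and no reset: what is moved stays moved. The work goes in short steps, Python scripts to look and compute and a tool call to move; the robot and the scene stay as the last step left them, time stands still between calls to the robot, and variables do not carry over. Pictures are saved under pics/ and viewed, at most 10 in all, crops included, and the job is handed in when it is done.

Besides the shell and the picture viewer there is one more tool, called after "Emit:" as name(argument=value, ...) on one line, values as JSON. carry_out: Moves the arm, as the interface text tells. Its arguments: {"type":"object","properties":{"moves":{"type":"array","items":{"type":"number"}},"newtons":{"type":"number"}},"required":["moves"]}

```bash
mkdir -p pics
cat > h.py <<'E'
import numpy as np, cv2
from bench import ctrl, eyes
def snap(n):
    s=eyes.snapshot(n); s["K"]=np.array(s["camera_matrix"],float); s["D"]=np.array(s["D"],float)
    s["R"]=cv2.Rodrigues(np.array(s["rvec"],float))[0]; s["t"]=np.array(s["tvec"],float).ravel(); return s
def cloud(s):
    h,w=s["range_z"].shape; u,v=np.meshgrid(np.arange(w),np.arange(h))
    n=cv2.undistortPoints(np.stack([u,v],-1).reshape(-1,1,2).astype(float),s["K"],s["D"]).reshape(h,w,2)
    z=s["range_z"][...,None]; P=np.concatenate([n*z,z],-1)
    W=(P-s["t"])@s["R"]; W[s["range_z"]==0]=np.nan; return W
def save(s,f,box=None,k=1):
    c=s["color"]
    if box: c=c[box[1]:box[3],box[0]:box[2]]
    c=cv2.resize(c,None,fx=k,fy=k); cv2.imwrite(f,c[...,::-1])
E
python3 - <<'E'
from h import *
print(ctrl.read_state())
for n in("scene","top"):
    s=snap(n); save(s,f"pics/{n}0.png"); np.savez(f"{n}0.npz",W=cloud(s),c=s["color"]); print(n,-s["R"].T@s["t"])
E
```

```text
{'time_s': 0.0, 'joints': array([-1.28815715e+00,  2.21220591e-01,  1.52762276e+00, -1.54016940e-05,
        1.39467804e+00, -1.26108590e-01]), 'qvel': array([-1.82192681e-04, -2.69072971e-03, -1.32252876e-03,  3.03442314e-05,
       -2.33946859e-05,  6.04943344e-05]), 'effort': array([-2.10869825e-03, -4.96903503e+01, -3.89396811e+01, -1.49238012e-04,
        1.10608895e-02,  3.51899621e-05]), 'ee_pos': array([ 248.23628903, -572.95432702,  241.1964749 ]), 'ee_rot': array([ 9.79187519e-01,  2.02955347e-01, -8.29566555e-05, -9.60822312e-04]), 'ft_force': array([-0.43619014,  0.32956491, -0.30950572]), 'moment': array([-0.04356902, -0.02059229, -0.01928341]), 'grasp_force': 0.0, 'opening': 85.06708854028692}
scene [1122.67387119  484.07205657 1042.18108522]
top [ 277.6932713    32.87951292 1317.30520393]
```

View pics/scene0.png

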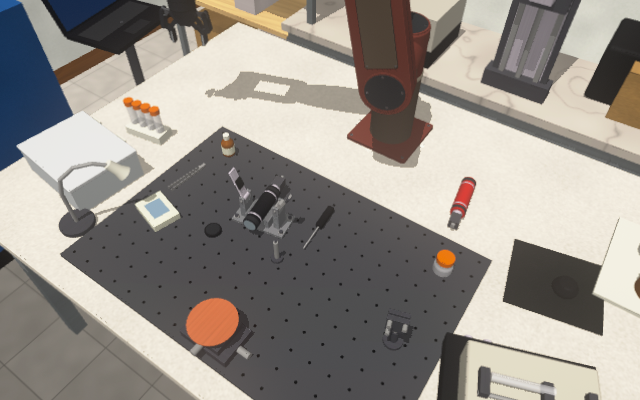

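View pics/top0.png

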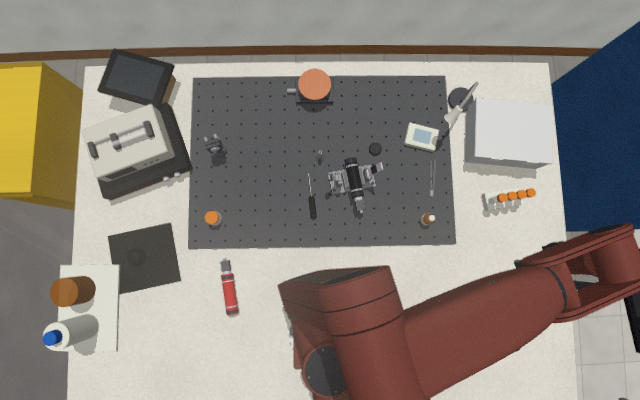

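Run:
```python
from h import *
a=np.load("scene0.npz");b=np.load("top0.npz")
A=cv2.resize(np.ascontiguousarray(a["c"][150:270,200:340]),None,fx=5,fy=5,interpolation=2)[:600]
B=cv2.resize(np.ascontiguousarray(b["c"][135:225,300:400]),None,fx=6,fy=6,interpolation=2)
cv2.imwrite("pics/sc.png",A[...,::-1]);cv2.imwrite("pics/tc.png",B[...,::-1])
W=b["W"]; print("scale",W[178,353],W[178,330],W[168,378],W[158,351],W[205,359])
for n,d in(("top",b),("scene",a)):
    W=d["W"].reshape(-1,3); m=(W[:,2]>70)&(abs(W[:,0]-W[0,0]*0-460)<150)&(abs(W[:,1]+80)<150)
    # cells
    print(n,m.sum()); P=W[m]; print(np.round(P[P[:,2]>92]).astype(int).tolist()[:150])
```

```text
scale [ 507.32088681 -101.33877871   77.08064501] [495.96111998 -23.66998212 143.81413166] [ 523.47175307 -170.79814254  151.8453843 ] [573.29214486 -96.6325692   78.28150049] [ 419.86269032 -118.8736122    70.63310497]
top 743
[[540, -173, 163], [538, -175, 169], [540, -179, 163], [540, -169, 149], [537, -170, 161], [537, -173, 163], [536, -175, 166], [536, -178, 166], [537, -166, 147], [537, -169, 149], [535, -170, 157], [534, -173, 161], [532, -175, 167], [533, -178, 165], [537, -159, 132], [536, -161, 140], [536, -164, 139], [536, -167, 138], [534, -169, 144], [532, -171, 154], [532, -174, 156], [530, -175, 163], [529, -177, 170], [530, -181, 165], [543, -146, 94], [543, -149, 92], [543, -152, 93], [535, -157, 127], [535, -160, 127], [533, -161, 136], [533, -164, 139], [531, -166, 147], [530, -168, 149], [530, -171, 153], [529, -174, 153], [527, -175, 166], [527, -178, 165], [526, -180, 168], [539, -142, 95], [539, -145, 95], [539, -149, 96], [539, -152, 93], [536, -153, 107], [534, -155, 118], [534, -157, 120], [531, -159, 131], [530, -161, 135], [530, -164, 138], [528, -166, 14
[... 3796 characters left out ...]
529, -163, 137], [526, -162, 135], [523, -162, 132], [521, -161, 132], [519, -159, 131], [513, -162, 124], [539, -167, 140], [537, -165, 139], [536, -163, 140], [534, -161, 139], [532, -160, 137], [529, -160, 135], [526, -159, 133], [523, -159, 130], [520, -159, 128], [518, -157, 128], [538, -165, 136], [538, -161, 139], [536, -160, 137], [531, -162, 132], [529, -161, 131], [525, -161, 128], [525, -157, 130], [524, -156, 130], [519, -157, 125], [516, -157, 122], [538, -166, 132], [539, -161, 137], [537, -159, 135], [536, -157, 136], [530, -160, 129], [528, -159, 128], [526, -157, 127], [520, -159, 121], [520, -156, 123], [515, -158, 117], [537, -164, 128], [536, -162, 129], [534, -160, 129]]
```

View pics/sc.png

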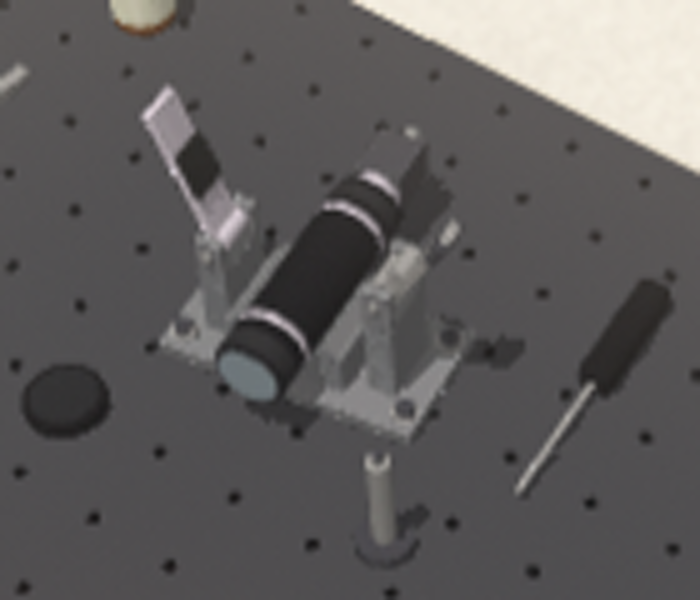

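View pics/tc.png

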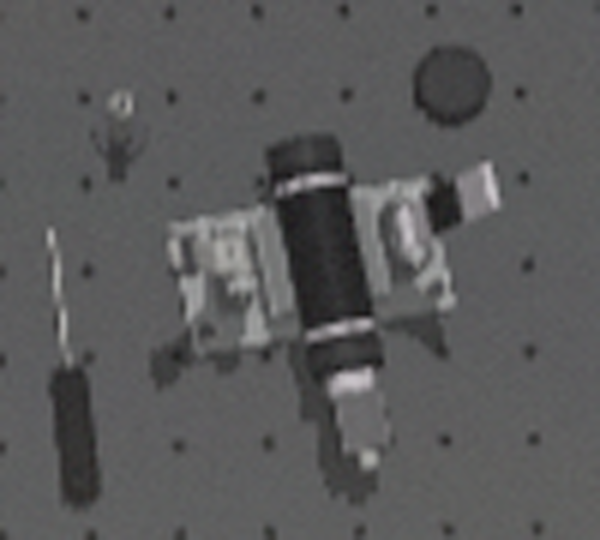

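```bash
cat > fit.py <<'E'
from h import *
from scipy.optimize import least_squares
def box(q,lo,hi):
    d=np.maximum(np.array(lo)-q,q-np.array(hi)); return np.linalg.norm(np.maximum(d,0),axis=1)+np.minimum(d.max(1),0)
def parts(p,P):
    X,Y,th,a,b=p; c,s=np.cos(th),np.sin(th)
    d=P-[X,Y,12]; q=np.c_[c*d[:,0]+s*d[:,1],-s*d[:,0]+c*d[:,1],d[:,2]]
    def loc(y,z,g):
        yy,zz=q[:,1]-y,q[:,2]-z; return np.c_[q[:,0],yy*np.cos(g)+zz*np.sin(g),yy*np.sin(g)-zz*np.cos(g)]
    S=loc(-45,71.7,a); L=loc(52,80,1.047+b)
    D=np.c_[box(S,[-12,0,-3],[12,87,3]),box(L,[-9,10,3],[9,62,9.5]),
      np.where(abs(q[:,0])<70,np.hypot(q[:,1],q[:,2]-45)-20,99)]
    return q,D
def sdf(p,P):
    return parts(p,P)
def run(W,p0):
    P=W.reshape(-1,3); P=P[np.isfinite(P[:,0])]
    p=np.array(p0,float)
    for tol in(15,10,7,5):
        q,D=sdf(p,P); k=D.argmin(1); r=abs(D.min(1))
        zmin=np.where(k==0,100-0,np.where(k==1,107,60)); m=(r<tol)&(P[:,2]>zmin)
        Q=P[m]; kk=k[m]
        p=least_squares(lambda p:sdf(p,Q)[1][np.arange(len(Q)),kk],p,loss="soft_l1",f_scale=2).x
    print(np.round(p,3),len(Q),np.bincount(kk),"rms",np.sqrt(np.mean(sdf(p,Q)[1][np.arange(len(Q)),kk]**2)))
    return p
E
python3 - <<'E'
from fit import *
a=np.load("scene0.npz")["W"];b=np.load("top0.npz")["W"]
for W in(a,b,np.concatenate([a,b])): 
    p=run(W,[510,-99,0.2,1.9,.1])
q,_=parts(p,W.reshape(-1,3))
# post foot/other checks in cradle frame
m=(q[:,2]>70)&(abs(q[:,0])<40)&(abs(q[:,1]-50)<45); r=q[m]; print("lever post area z>70\n",np.round(r[np.argsort(r[:,1])][::4]).astype(int).tolist())
m=(q[:,2]>30)&(q[:,1]>75)&(abs(q[:,0])<120)&(q[:,1]<150); print("spare post",np.round(q[m]).astype(int).tolist()[:20])
E
```

```text
[ 5.16089e+02 -1.04719e+02  1.74000e-01  1.85600e+00  5.40000e-02] 893 [216  64 613] rms 1.8255107162616582
[ 5.14013e+02 -1.05664e+02  1.77000e-01  1.87400e+00  3.80000e-02] 620 [110  50 460] rms 1.8781631768402387
[ 5.13104e+02 -1.05425e+02  1.79000e-01  1.86100e+00  4.70000e-02] 1516 [ 326  110 1080] rms 1.9513977640001903
lever post area z>70
 [[19, 44, 86], [-11, 45, 88], [10, 45, 84], [1, 46, 86], [-4, 46, 86], [-9, 47, 92], [6, 47, 86], [-15, 48, 76], [-12, 48, 89], [18, 48, 91], [23, 49, 77], [13, 49, 86], [13, 50, 90], [19, 50, 92], [-7, 51, 88], [21, 51, 84], [-17, 51, 71], [5, 51, 90], [17, 52, 87], [12, 53, 92], [10, 53, 88], [21, 54, 81], [-16, 54, 88], [20, 54, 89], [17, 55, 88], [-7, 56, 75], [23, 57, 73], [-1, 57, 97], [11, 57, 88], [20, 58, 90], [12, 58, 93], [9, 58, 78], [8, 59, 100], [-5, 59, 87], [10, 60, 88], [17, 60, 87], [-5, 60, 99], [12, 61, 98], [-4, 61, 96], [19, 61, 86], [8, 62, 101], [11, 63, 90], [5, 63, 99], [8, 64, 94], [9, 64, 89], [0, 66, 103], [8, 66, 88], [8, 67, 100], [4, 68, 102], [9, 71, 112], [6, 72, 112], [-4, 74, 115], [11, 75, 108], [-1, 76, 116], [8, 78, 124], [2, 79, 122], [11, 80, 124], [7, 82, 128], [-3, 83, 130], [14, 83, 128], [10, 84, 132], [1, 85, 132], [14, 85, 127], [-1, 86, 134], [14, 87, 134], [12, 87, 129], [8, 88, 133], [-6, 89, 130], [12, 90, 130]]
spare post [[-7, 83, 130], [-6, 86, 132], [-3, 83, 130], [-1, 86, 134], [-5, 87, 129], [-6, 89, 130], [-4, 79, 124], [1, 85, 132], [1, 87, 133], [0, 90, 133], [4, 83, 131], [5, 86, 133], [1, 87, 128], [0, 89, 129], [7, 82, 128], [6, 84, 129], [5, 86, 129], [7, 90, 133], [8, 80, 126], [13, 85, 132]]
```

Emit:
carry_out(moves=[0, 0, 0.231, 40.2, -19.7, 0, 1, 0, 0, 0.231, 40.2, -19.7, 0, 1, 0, 0, 0.231, 40.2, -19.7, 0, 1, 0, 0, 0.231, 40.2, -19.7, 0, 1, 0, 0, 0.231, 40.2, -19.7, 0, 1, 0, 0, 0.231, 40.2, -19.7, 0, 1, 0, 0, 0.231, 40.2, -19.7, 0, 1, 0, 0, 0.231, 40.2, -19.7, 0, 1, 0, 0, 0.231, 40.2, -19.7, 0, 1, 0, 0, 0.231, 40.2, -19.7, 0, 1, 0, 0, 0.231, 40.2, -19.7, 0, 1, 0, 0, 0.231, 40.2, -19.7, 0, 1, 0, 0, 0.231, 40.2, -19.7, 0, 1, 0, 0, 0.231, 40.2, -19.7, 0, 1, 0, 0, 0.231, 40.2, -19.7, 0, 1, 0, 0, 0.231, 40.2, -19.7, 0, 1])

```text
time_s: 1.43
ee_pos: [538.2, -234.1, 242.2]
ee_rot: [0.996, 0.088, -0.0, 0.0]
ft_force: [0.0, 0.2, 0.1]
opening: 0.4
grasp_force: 0.0
```

Emit:
carry_out(moves=[0, 0, 0, 0.1, 0, 3, 1, 0, 0, 0, 0.1, 0, 6, 1, 0, 0, 0, 0.1, 0, 9, 1, 0, 0, 0, 0.1, 0, 9.2, 1, 0, 0, 0, 0.1, -1.5, 9.2, 1, 0, 0, 0, 0.1, -3, 9.2, 1, 0, 0, 0, 0.1, -4, 9.2, 1, 0, 0, 0, 0.1, -5, 9.2, 1, 0, 0, 0, 0.1, -6, 9.2, 1, 0, 0, 0, 0.1, -6.9, 9.2, 1, 0, 0, 0, 0.1, -6.9, 9.2, 1, 0, 0, 0, 0.1, -6.9, 9.2, 1])

```text
time_s: 2.43
ee_pos: [527.8, -164.0, 150.6]
ee_rot: [0.996, 0.089, 0.0, 0.0]
ft_force: [0.2, -0.1, -0.5]
opening: 0.3
grasp_force: 0.0
```

Run:
```python
from fit import *
s=snap("scene"); save(s,"pics/s1.png",(200,110,340,270),3.7)
W=cloud(s).reshape(-1,3); W=W[np.isfinite(W[:,0])]
q,_=parts([516,-104.7,.178,1.8,.05],W); m=(abs(q[:,0])<13)&(q[:,1]>-100)&(q[:,1]<-25)&(q[:,2]>88)&(q[:,2]<200)
r=q[m]; print(np.round(r[np.argsort(r[:,2])][::6]).astype(int).tolist())
```

```text
[[-11, -43, 89], [6, -41, 92], [-6, -42, 94], [9, -41, 99], [12, -42, 105], [12, -45, 108], [7, -38, 110], [10, -45, 113], [10, -39, 116], [-3, -38, 119], [-3, -37, 123], [12, -37, 126], [10, -37, 128], [9, -61, 131], [10, -37, 131], [5, -40, 132], [8, -35, 134], [-11, -40, 136], [-1, -40, 138], [13, -60, 138], [10, -51, 140], [-7, -40, 143], [11, -61, 144], [11, -41, 145], [5, -41, 147], [-4, -41, 149], [4, -39, 150], [11, -59, 152], [9, -44, 153], [-7, -38, 155], [10, -68, 157], [6, -76, 158], [-2, -38, 159], [9, -51, 161], [11, -61, 162], [13, -54, 166], [9, -44, 170], [10, -35, 171], [8, -81, 175], [12, -53, 176], [11, -95, 178], [8, -43, 180], [11, -31, 181], [-6, -46, 183], [12, -52, 183], [7, -47, 184], [0, -36, 186], [10, -89, 186], [-3, -35, 187], [10, -27, 189], [7, -46, 191], [11, -65, 193], [12, -45, 196], [7, -47, 198]]
```

View pics/s1.png

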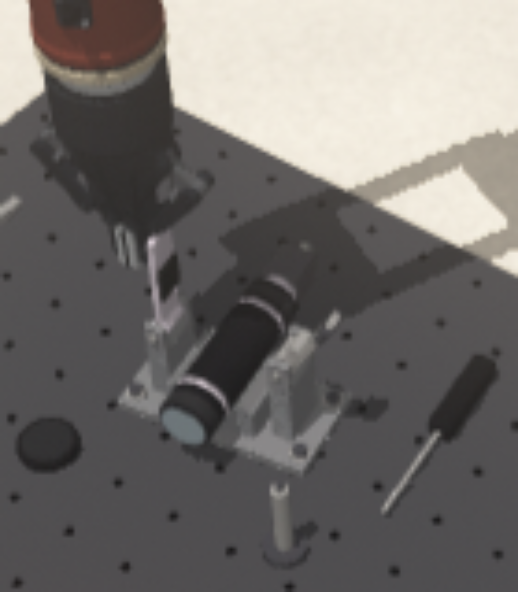

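Emit:
carry_out(moves=[0, 0, 0, 0, -0.7, 0, 1, 0, 0, 0, 0, -1.3, 0.1, 1, 0, 0, 0, 0, -2.0, 0.3, 1, 0, 0, 0, 0, -2.6, 0.6, 1, 0, 0, 0, 0, -3.3, 1.0, 1, 0, 0, 0, 0, -3.9, 1.4, 1, 0, 0, 0, 0, -4.4, 1.9, 1, 0, 0, 0, 0, -4.8, 2.5, 1, 0, 0, 0, 0, -5.1, 3.0, 1, 0, 0, 0, 0, -5.3, 3.4, 1, 0, 0, 0, 0, -5.5, 3.9, 1, 0, 0, 0, 0, -5.6, 4.3, 1, 0, 0, 0, 0, -5.7, 4.6, 1, 0, 0, 0, 0, -5.7, 4.9, 1, 0, 0, 0, 0, -5.7, 5.1, 1, 0, 0, 0, 0, -5.7, 5.2, 1, 0, 0, 0, 0, -5.7, 5.2, 1])

```text
time_s: 3.9
ee_pos: [517.5, -108.8, 98.0]
ee_rot: [0.996, 0.089, -0.0, -0.0]
ft_force: [0.2, -0.2, -0.3]
opening: 0.3
grasp_force: 0.0
```

Emit:
carry_out(moves=[0, 0, 0, 0, 0, 0.1, 1, 0, 0, 0, 0, 0, 0.2, 1, 0, 0, 0, 0, 0, 0.3, 1, 0, 0, 0, 0, 0, 0.3, 1])

```text
time_s: 4.23
ee_pos: [517.9, -109.0, 97.4]
ee_rot: [0.996, 0.089, -0.0, 0.0]
ft_force: [-8.5, 2.4, 15.6]
opening: 0.0
grasp_force: 8.0
```

Emit:
carry_out(moves=[0, 0, 0, 0, 0, -3, 1, 0, 0, 0, 0, 0, -6.5, 1, 0, 0, 0, 0.1, 0, -10, 1, 0, 0, 0, 0.2, -2, -10.5, 1, 0, 0, 0, 0.2, -5.5, -10.5, 1, 0, 0, 0, 0.2, -9, -10.5, 1, 0, 0, 0, 0.2, -12.5, -10.5, 1, 0, 0, 0, 0.2, -13, -10, 1, 0, 0, 0, 0.2, -13, -7, 1, 0, 0, 0, 0.2, -13, -4.9, 1, 0, 0, 0, 0.2, -13, -4.9, 1, 0, 0, 0, 0.2, -13, -4.9, 1])

```text
time_s: 5.23
ee_pos: [495.7, 19.4, 143.3]
ee_rot: [0.996, 0.089, -0.002, -0.0]
ft_force: [0.4, 0.6, 1.3]
opening: 0.1
grasp_force: 0.0
```

Run:
```python
from fit import *
s=snap("scene"); save(s,"pics/s2.png",(200,110,340,270),3.7)
W=cloud(s); np.savez("s2.npz",W=W)
p=run(W,[516,-104.7,.178,0.0,.05])
```

```text
[ 5.16918e+02 -1.04993e+02  1.76000e-01 -0.00000e+00  6.30000e-02] 546 [  0  65 481] rms 1.901990361910676
```

View pics/s2.png

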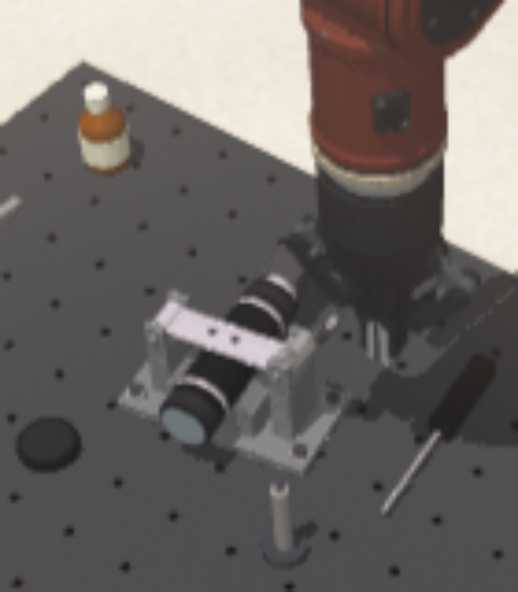

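Emit:
carry_out(moves=[0, 0, 0, 0, 1.2, 0, 1, 0, 0, 0, 0, 2.2, 0, 1, 0, 0, 0, 0, 3.0, 0, 1, 0, 0, 0, 0, 3.7, 0, 1, 0, 0, 0, 0, 4.4, -0.1, 1, 0, 0, 0, 0, 5.0, -0.2, 1, 0, 0, 0, 0, 5.6, -0.3, 1, 0, 0, 0, 0, 6.1, -0.3, 1, 0, 0, 0, 0, 6.7, -0.2, 1, 0, 0, 0, 0, 7.2, -0.1, 1, 0, 0, 0, 0, 7.7, 0.1, 1, 0, 0, 0, 0, 8.2, 0.4, 1, 0, 0, 0, 0, 8.7, 0.7, 1, 0, 0, 0, 0, 9.1, 1.1, 1, 0, 0, 0, 0, 9.4, 1.4, 1, 0, 0, 0, 0, 9.6, 1.7, 1, 0, 0, 0, 0, 9.8, 2.1, 1, 0, 0, 0, 0, 9.9, 2.4, 1, 0, 0, 0, 0, 9.9, 2.4, 1])

```text
time_s: 6.87
ee_pos: [516.9, -80.8, 123.2]
ee_rot: [0.996, 0.088, 0.003, 0.002]
ft_force: [1.1, -2.4, 5.4]
opening: 0.1
grasp_force: 2.1
```

Emit:
carry_out(moves=[0, 0, 0, 0, 0.1, 0.2, 1, 0, 0, 0, 0, 0.1, 0.4, 1, 0, 0, 0, 0, 0.1, 0.6, 1, 0, 0, 0, 0, 0.1, 0.7, 1, 0, 0, 0, 0, 0.1, 0.8, 1, 0, 0, 0, 0, 0.1, 0.8, 1])

```text
time_s: 7.37
ee_pos: [517.4, -82.4, 115.8]
ee_rot: [0.996, 0.088, 0.003, 0.003]
ft_force: [-0.4, -2.5, 6.5]
opening: 0.1
grasp_force: 3.0
```

Emit:
carry_out(moves=[0, 0, 0, 0, 0, 0.15, 1, 0, 0, 0, 0, 0, 0.3, 1, 0, 0, 0, 0, 0, 0.4, 1, 0, 0, 0, 0, 0, 0.5, 1, 0, 0, 0, 0, 0, 0.5, 1])

```text
time_s: 7.78
ee_pos: [517.6, -82.8, 111.7]
ee_rot: [0.996, 0.088, 0.003, 0.003]
ft_force: [-1.2, -5.7, 13.4]
opening: 0.0
grasp_force: 6.6
```

Emit:
carry_out(moves=[0, 0, 0, 0, 0, 0.15, 1, 0, 0, 0, 0, 0, 0.25, 1, 0, 0, 0, 0, 0, 0.25, 1])

```text
time_s: 8.03
ee_pos: [517.9, -82.8, 111.3]
ee_rot: [0.996, 0.088, 0.003, 0.003]
ft_force: [-7.9, -3.7, 27.6]
opening: 0.1
grasp_force: 14.0
```

At the stop: the force rose to 28 N with only 0.4 mm of travel. I'll lift off and check.

Emit:
carry_out(moves=[0, 0, 0, 0, 0, -1, 1, 0, 0, 0, 0, 0, -4, 1, 0, 0, 0, 0, 0, -8, 1, 0, 0, 0, 0, 0, -12, 1, 0, 0, 0, -3, 3, -15, 1, 0, 0, 0, -6, 6, -16, 1, 0, 0, 0, -9, 9, -16, 1, 0, 0, 0, -11, 12, -16, 1, 0, 0, 0, -13, 15, -16, 1, 0, 0, 0, -13, 18, -16, 1, 0, 0, 0, -13, 18, -16, 1, 0, 0, 0, -13, 18, -16, 1])

```text
time_s: 9.03
ee_pos: [417.6, -281.5, 265.7]
ee_rot: [0.996, 0.087, 0.0, 0.0]
ft_force: [-0.5, -0.1, -0.9]
opening: 0.2
grasp_force: 0.0
```

Run:
```python
from fit import *
s=snap("scene"); save(s,"pics/s3.png",(200,150,340,270),5)
W=cloud(s).reshape(-1,3); W=W[np.isfinite(W[:,0])]
q,_=parts([517,-105,.177,0,2.09],W)
for n,lo,hi in(("strap",-40,-14),("lever",-8,42)):
    m=(abs(q[:,0])<(10 if n=="strap" else 6))&(q[:,1]>lo)&(q[:,1]<hi)&(q[:,2]>60)&(q[:,2]<140)
    r=q[m]; print(n,m.sum(),"z med",np.median(r[:,2]),"slope",np.polyfit(r[:,1],r[:,2],1)[0])
m=(abs(q[:,0])<70)&(q[:,2]>110)&(abs(q[:,1])<100); print("above",m.sum())
print(ctrl.read_state()["ft_force"])
```

```text
strap 67 z med 74.64583591699423 slope 0.08041823598975201
lever 99 z med 88.97192011621169 slope 0.04206804672288676
above 0
[0.67703811 1.29275374 0.84015189]
```

View pics/s3.png

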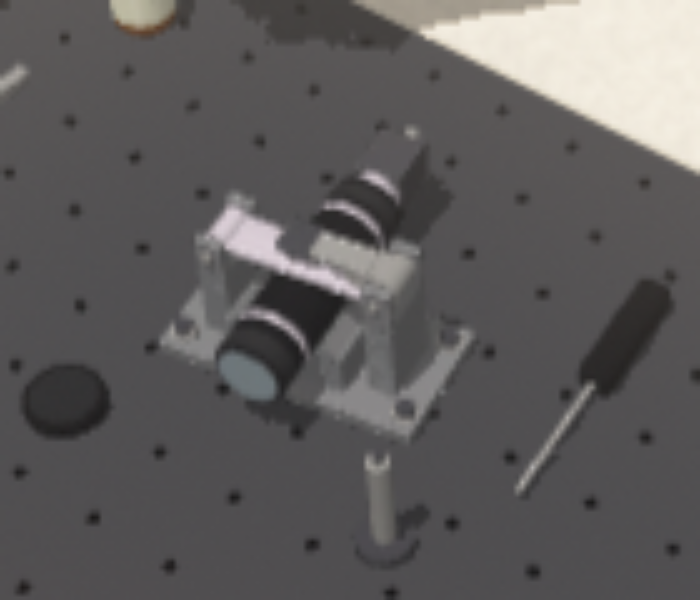

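The strap lies flat from (225,220) to (360,290), with the lever level on top of it at (300-400,260). The bystanders and the lens haven't moved.

```bash
python3 -c "
from bench import ctrl
print(ctrl.close_job())"
```

```text
the job is handed in; nothing more can be done
None
```

The strap is closed flat across the lens barrel and the cam lever is fully down on top of it, locked; nothing else in view moved, and the job was handed in at about 9 s.

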